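# Turn the sample plate over the ridge

### The job

The blue sample plate has been loaded from the back and lies with its black back clip up in the white turning block. With the fingertips, and without picking it up, push it against the dark steel ridge, tip it up by its overhanging near edge so that it flips over the ridge, and push it fully home in the cradle beyond, flat, with the white pellet up. Do not touch the pellet, and leave the jar, the tweezers and the crucible where they are.

Things in the scene. Friction and masses are not known exactly. Their poses are not given: they have to be found in the camera images.
- turn_block: white and aluminium turning block, fixed on the bench by a foot plate 112 mm wide, 8 mm thick (screw heads to 12 mm), x -56 to 112 mm. Its origin lies on the bench below the near face of the dark steel ridge, on the middle line; its x axis points along the block from the loading bay over the ridge to the cradle, z up
- bay (a point): middle of the loading bay's free front edge, at floor height: 36 mm above the bench, x = -62 mm in the block. Flat floor 80 mm wide runs from here to the ridge, nothing in front of it. From x = -50 mm to the ridge two side guides, 68 mm apart, stand 7 mm above the floor. Axes as the block's
- ridge (a point): middle of the ridge's near top edge: x = 0, 43 mm above the bench. The ridge is a dark steel bar across the block: its near face is upright, 7 mm above the bay floor; its top is flat from x = 0 to 3 mm; then it slopes down at 45 degrees to 36 mm above the bench at x = 10 mm, where the cradle begins. Axes as the block's
- cradle (a point): where the seated plate's centre belongs: 39 mm above the bench, x = 51.5 mm. The cradle runs from x = 10 mm to an upright end stop at x = 93 mm (45 mm high). Two ledges 36 mm above the bench, 46 mm apart inside, carry the plate's long edges; between them a pocket 10 mm deep takes the clip. Walls 69 mm apart, 43 mm high, bevelled inside. Axes as the block's
- plate_mid (a point): centre, half-way through the thickness, of the blue sample plate: loose, rigid, 80 x 64 x 6 mm, 0.08 to 0.17 kg; x along the 80 mm, z out of the back (up at the start, down at the end). The black back clip, 36 mm across, stands 4.5 mm out of the back. It starts in the bay, 3 to 12 mm short of the ridge; its near end overhangs the bay's front edge by 21 to 30 mm, so a fingertip can get under it
- plate_near (a point): middle of the plate's near short edge (the overhanging one at the start), half-way through the thickness
- plate_foot (a point): middle of the plate's short edge that faces the ridge at the start, half-way through the thickness. The plate tips about this edge
- pellet: white pressed pellet, a disc 29 mm across in the middle of the plate's measuring face (underside at the start), sunk 1.5 mm below that face; not to be touched. Origin at the middle of its measuring surface; fixed in the plate
- jar: sample jar with red cap, 54 mm across, 80 mm high, loose, standing left of the block; origin under its centre
- tweezers: steel tweezers 140 x 12 x 8 mm, loose, lying right of the block; origin under the centre, long side along y
- crucible: small white crucible, 25 mm across, 26 mm high, loose, standing right of the block's far end; origin under its centre
Things that resemble listed ones, but are neither listed nor needed, are in the scene too. What is meant by the part that bears plate_mid is not brown, and is the smaller of those in its own colour.

How it is judged:
By the outcome, as a careful person would: the job done as asked, in the order asked, and still so for the second after the job is handed in, with the robot touching nothing.
It also fails if it takes over 54 s, if anything falls off the work surface, if the arm or the gripper's body presses on something with over 40 N, if the wrist force passes 120 N, or if a joint passes its speed limit or range.

### The arm

A 6-joint arm with a two-finger parallel gripper is mounted at the origin on a cart in front of the work surface, level with it; the furniture and walls round the work are solid. World frame = base frame: x ahead of the robot, y to its left, z up, the work surface at z = 0. Lengths are in m, angles in rad, forces in N, time in s.
With the tool pointing down it reaches from about 0.425 to 0.95 m from the base axis. Payload 3.5 kg.
Tool frame: the origin (TCP) lies at the very end of the fingers, on their centre line; the grasp point (between the pads) lies 19 mm behind it; z points along the fingers, y is the line along which they close (so a half turn about z gives the same grasp; the last joint's range is limited). The gripper opens to 85 mm and grips with 20 to 120 N. Pads are 22 mm wide; open, the fingers measure 114 mm over their backs; the gripper's body (76 mm by 85 mm) begins 54 mm behind the grasp point. The pads swing forward as they close: fully open they stand 13 mm farther back than shut.
Start: joints at [-1.346, 0.286, 1.577, -0, 1.279, -0.15], TCP at [0.247, -0.628, 0.231] pointing down, gripper open.
Joint ranges: [-2.77, 2.77], [-0.9, 2.22], [0.21, 2.48], [-1.53, 4.67], [0.24, 2.81], [-2.84, 2.84]. Speed limits (rad/s): [2.79, 2.79, 3.14, 3.14, 3.14, 3.14].

### API

Orientations are given as a unit quaternion [x, y, z, w].
In Python, from plant import ctrl, optics, sign_off gives the robot as it stands.
- The arm moves only by the shell command python3 -m creep 'ROWS' [FORCE]. ROWS is JSON, a list of rows, each an object of numbers: "x", "y", "z": the shift along the tool's x, y, z in mm; "rx", "ry", "rz": the turn, a rotation vector about the tool's x, y, z in degrees; "grip": the opening, from 0 (shut) to 1 (fully open). In form: [{"x": .., "y": .., "z": .., "rx": .., "ry": .., "rz": .., "grip": ..}, ...]. A call has exactly 10 rows; each row shifts and turns the commanded pose from where the row before left it, along the tool's axes as they then stand; what a row does not reach is not made up. A row lasts 1/12 s, in which the tool goes at most 41.7 mm and 7.16 degrees, less where a joint would pass 70% of its speed; a pose out of reach is approached as far as the arm can. A call with a gripper value outside its range is refused whole. The fingers move at their own pace and stop on an object; FORCE is the grip in N (left out, the last holds). Time passes only in rows, so rows that do not move let the fingers close, or fill a call up. It gives the time, the measured TCP pose, the force, the opening and the grip force at its end, in the units of the state.
- ctrl.get_state(): the state, without advancing time (a new reading comes with each control period).
- optics.read_camera(name): name is "scene" or "side" or "wrist"; returns a dict with "color" (480x640x3 uint8, blue, green, red), "K" (3x3 intrinsics, pixels), "R" (3x3) and "t" (3): a world point X has camera coordinates R X + t. Camera axes: x right, y down, z forward; pixel columns grow to the right and rows downward; lengths in m; the calibration is good to about 2 mm. A picture is of the moment at which its call begins. There is no depth.
- sign_off(): hands the job in; it is judged then, once.
The state is a dict: "time": time; "qpos": joint angles; "dq": joint speeds; "joint_efforts": joint torques, N m; "eef_pos": TCP position; "tcp_rot": TCP orientation; "contact_force": force on the tool from outside, world axes, zero at the start; "wrist_torque": the same for the moment, N m; "opening": opening from 0.0 (shut) to 1.0 (fully open); "finger_force": force on a finger pad.
Only numpy, scipy, OpenCV 4.12 (cv2) and the standard library are available. Lean on these libraries where they do the work, as an engineer would, in place of code of your own. Each camera call takes 0.05 s, during which the arm holds its last target. There are 200 camera calls.

## Working session

There is one attempt and no reset: what is moved stays moved. The work goes in short steps, Python scripts to look and compute and a shell command to move; the robot and the scene stay as the last step left them, time stands still between calls to the robot, and variables do not carry over. Pictures are saved under pics/ and viewed, at most 10 in all, crops included, and the job is handed in when it is done.

```bash
ls; mkdir -p pics
python3 - <<'E'
from plant import ctrl, optics
import cv2,numpy as np
for n in ("scene","side"):
    d=optics.read_camera(n); cv2.imwrite(f"pics/{n}0.png",d["color"]); np.savez(f"{n}0.npz",**d)
    print(n,d["K"].tolist(),np.round(-d["R"].T@d["t"],3))
s=ctrl.get_state(); print(s["time"],s["eef_pos"],s["tcp_rot"],s["opening"])
E
```

```text
pics
scene [[484.4015893939183, 0.0, 329.7973477219701], [0.0, 484.4015893939183, 242.61934590508318], [0.0, 0.0, 1.0]] [0.294 0.477 0.717]
side [[547.3732259919769, 0.0, 318.9021374703415], [0.0, 547.3732259919769, 238.10404965416464], [0.0, 0.0, 1.0]] [ 0.324 -0.623  0.582]
0.1 [ 0.24699152 -0.6275524   0.23003603] [ 9.82491836e-01  1.86302423e-01 -3.63167988e-05 -1.09484843e-03] 1.0013531642504354
```

View pics/scene0.png

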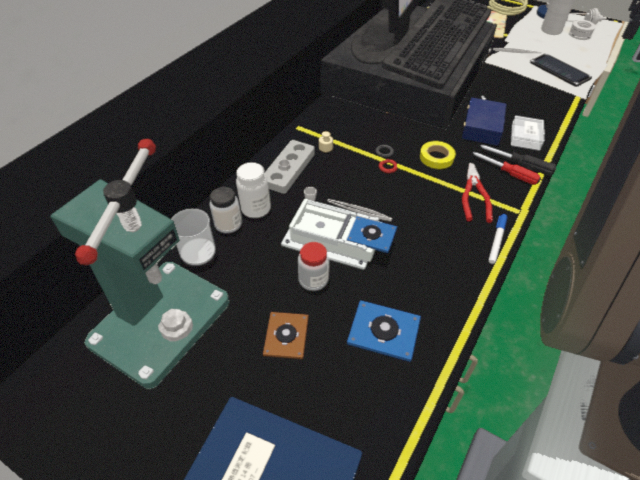

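View pics/side0.png

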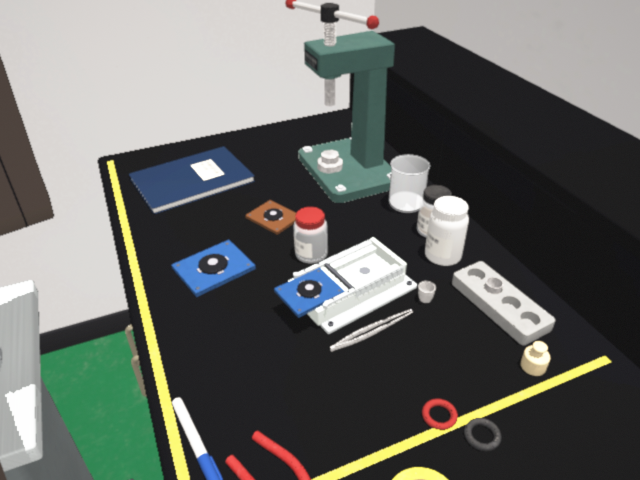

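Candidates for the plate: blue in the block, scene (372,234) / side (310,290); larger blue on the bench, scene (385,330) / side (213,265); brown, scene (287,335). By the description I choose the smaller blue one, which is in the block. Next is a close crop.

Run:
```python
import cv2,numpy as np
a=cv2.imread("pics/scene0.png")[190:280,275:405]; b=cv2.imread("pics/side0.png")[225:335,265:425]
a=cv2.resize(a,(800,554),interpolation=cv2.INTER_CUBIC)  #6.154
b=cv2.resize(b,(800,550),interpolation=cv2.INTER_CUBIC)  #5
cv2.imwrite("pics/c_scene.png",a);cv2.imwrite("pics/c_side.png",b)
```

```text
(no output)
```

View pics/c_scene.png

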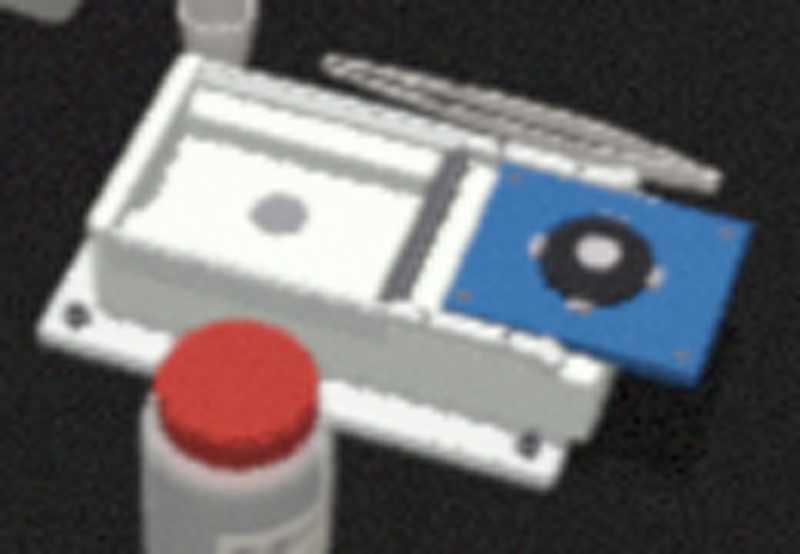

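View pics/c_side.png

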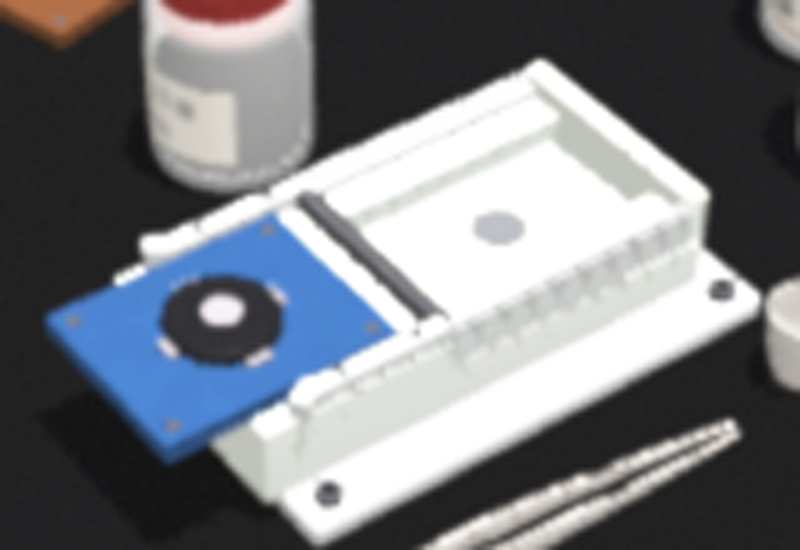

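Scene crop: the plate's top corners are at about (443,302), (500,163), (752,225) and (697,378). Side crop: they are at (283,213), (392,330), (165,455) and (48,318). The black clip is up, the dark ridge is just beyond the foot edge, and this is the small blue plate. Now I fit the poses.

```bash
cat > fit.py <<'E'
import numpy as np
from scipy.optimize import least_squares
C={n:dict(np.load(f"{n}0.npz")) for n in("scene","side")}
def proj(n,X):
    c=C[n];p=c["K"]@(c["R"]@X+c["t"]);return p[:2]/p[2]
def pt(n,u,v): return (275+u/6.154,190+v/6.154) if n=="scene" else (265+u/5,225+v/5)
def W(p,X): c,s=np.cos(p[2]),np.sin(p[2]); return np.array([p[0]+c*X[0]-s*X[1],p[1]+s*X[0]+c*X[1],X[2]])
L=.04;H=.032
B=[("scene",548,485,(-.056,.056,.008)),("scene",40,330,(.112,.056,.008)),("side",318,535,(-.056,-.056,.008)),("side",760,300,(.112,-.056,.008))]
P=[("scene",443,302,(L,H,.042)),("scene",500,163,(L,-H,.042)),("scene",752,225,(-L,-H,.042)),("scene",697,378,(-L,H,.042)),
("side",283,213,(L,H,.042)),("side",392,330,(L,-H,.042)),("side",165,453,(-L,-H,.042)),("side",48,318,(-L,H,.042))]
def fit(S):
    f=lambda p:np.concatenate([proj(n,W(p,X))-pt(n,u,v) for n,u,v,X in S])
    r=least_squares(f,[.55,-.1,0.]);return r.x,np.round(r.fun,1)
if __name__=="__main__":
    b,rb=fit(B);p,rp=fit(P);print("block",b,np.degrees(b[2]),rb);print("plate",p,np.degrees(p[2]),rp)
    c,s=np.cos(b[2]),np.sin(b[2]);d=p[:2]-b[:2];print("plate in block mm",1e3*np.array([c*d[0]+s*d[1],-s*d[0]+c*d[1]]))
    for n in C:
        inv=lambda q:(np.array(q)-((275,190) if n=="scene" else (265,225)))*(6.154 if n=="scene" else 5)
        for X in [(0,.034,.043),(0,-.034,.043),(-.062,.04,.036),(-.062,-.04,.036),(.093,0,.045)]: print(n,X,np.round(inv(proj(n,W(b,X)))))
E
python3 fit.py
```

```text
block [ 0.57755028 -0.07524724  0.20629631] 11.819907975326412 [ 0.3 -1.6 -1.1 -0.1 -0.9  0.2 -0.3 -0.3]
plate [ 0.52898311 -0.08634697  0.19391506] 11.110514761408806 [-1.6 -0.2 -0.2 -1.  -1.  -0.2 -1.1 -0.8 -2.2  0.6  1.2  1.3 -0.8 -0.1
 -1.2  0.5]
plate in block mm [-49.81098628  -0.91606588]
scene (0, 0.034, 0.043) [400. 298.]
scene (0, -0.034, 0.043) [468. 145.]
scene (-0.062, 0.04, 0.036) [591. 382.]
scene (-0.062, -0.04, 0.036) [662. 197.]
scene (0.093, 0, 0.045) [152. 140.]
side (0, 0.034, 0.043) [291. 196.]
side (0, -0.034, 0.043) [428. 321.]
side (-0.062, 0.04, 0.036) [108. 282.]
side (-0.062, -0.04, 0.036) [262. 441.]
side (0.093, 0, 0.045) [600. 135.]
```

```bash
cat > plan.py <<'E'
# usage: plan.py "bx,by,bz,phi,n; ..."  corner (upper tip corner, closed) in block mm, phi = tool below horizontal, n rows
import sys,numpy as np
from scipy.spatial.transform import Rotation as R,Slerp
from plant import ctrl
O=np.array([.57755,-.07525,0]);B=R.from_euler("z",11.6,degrees=True)
def info():
    s=ctrl.get_state();q=R.from_quat(s["tcp_rot"]);p=np.array(s["eef_pos"])
    c=B.inv().apply(p+q.apply([.011,0,0])-O)*1e3;z=B.inv().apply(q.apply([0,0,1]))
    print("t %.2f corner"%s["time"],c.round(1),"phi %.1f"%np.degrees(np.arctan2(-z[2],z[0])),"side %.3f"%z[1],"F",np.round(B.inv().apply(s["contact_force"]),1),"open %.2f"%s["opening"],"q",np.round(s["qpos"],2))
    return p,q
if __name__=="__main__":
    p,q=info()
    for seg in sys.argv[1].split(";") if len(sys.argv)>1 else []:
        bx,by,bz,phi,n=map(float,seg.split(","));n=int(n);f=np.radians(phi)
        zt=np.array([np.cos(f),0,-np.sin(f)]);xt=np.array([np.sin(f),0,np.cos(f)])
        q1=B*R.from_matrix(np.c_[xt,np.cross(zt,xt),zt]);c0=p+q.apply([.011,0,0]);c1=O+B.apply(np.array([bx,by,bz])/1e3)
        sl=Slerp([0,1],R.concatenate([q,q1]))
        for i in range(1,n+1):
            qn=sl(i/n);pn=c0+(c1-c0)*i/n-qn.apply([.011,0,0])
            d=q.inv().apply(pn-p)*1e3;r=np.degrees((q.inv()*qn).as_rotvec())
            print(d.round(1),r.round(2));p,q=pn,qn
        print()
E
python3 plan.py "-115,0,110,45,20"
```

```text
t 0.10 corner [-424.  -472.7  230. ] phi 90.0 side 0.002 F [-1.2 -0.6 -0.2] open 1.00 q [-1.35  0.29  1.58  0.    1.28 -0.15]
[ 19.3 -20.7   6.5] [-0.2   2.24  0.47]
[ 18.9 -20.9   7.2] [-0.2   2.24  0.47]
[ 18.4 -21.1   7.8] [-0.2   2.24  0.47]
[ 17.9 -21.2   8.5] [-0.2   2.24  0.47]
[ 17.4 -21.4   9.1] [-0.2   2.24  0.47]
[ 16.9 -21.6   9.7] [-0.2   2.24  0.47]
[ 16.4 -21.7  10.2] [-0.2   2.24  0.47]
[ 15.8 -21.9  10.8] [-0.2   2.24  0.47]
[ 15.2 -22.1  11.3] [-0.2   2.24  0.47]
[ 14.6 -22.2  11.8] [-0.2   2.24  0.47]
[ 14.  -22.4  12.3] [-0.2   2.24  0.47]
[ 13.3 -22.5  12.8] [-0.2   2.24  0.47]
[ 12.6 -22.7  13.2] [-0.2   2.24  0.47]
[ 11.9 -22.8  13.6] [-0.2   2.24  0.47]
[ 11.2 -23.   14. ] [-0.2   2.24  0.47]
[ 10.5 -23.1  14.3] [-0.2   2.24  0.47]
[  9.8 -23.2  14.6] [-0.2   2.24  0.47]
[  9.  -23.4  14.9] [-0.2   2.24  0.47]
[  8.2 -23.5  15.2] [-0.2   2.24  0.47]
[  7.5 -23.6  15.4] [-0.2   2.24  0.47]
```

```bash
python3 -m creep '[{"x":19,"y":-21,"z":6,"rx":-0.2,"ry":2.2,"rz":0.5,"grip":0},{"x":19,"y":-21,"z":7,"rx":-0.2,"ry":2.2,"rz":0.5,"grip":0},{"x":18,"y":-21,"z":8,"rx":-0.2,"ry":2.2,"rz":0.5,"grip":0},{"x":18,"y":-21,"z":8,"rx":-0.2,"ry":2.2,"rz":0.5,"grip":0},{"x":17,"y":-21,"z":9,"rx":-0.2,"ry":2.2,"rz":0.5,"grip":0},{"x":17,"y":-22,"z":10,"rx":-0.2,"ry":2.2,"rz":0.5,"grip":0},{"x":16,"y":-22,"z":10,"rx":-0.2,"ry":2.2,"rz":0.5,"grip":0},{"x":16,"y":-22,"z":11,"rx":-0.2,"ry":2.2,"rz":0.5,"grip":0},{"x":15,"y":-22,"z":11,"rx":-0.2,"ry":2.2,"rz":0.5,"grip":0},{"x":15,"y":-22,"z":12,"rx":-0.2,"ry":2.2,"rz":0.5,"grip":0}]' && python3 plan.py "-115,0,110,45,10"
```

```text
time: 0.93
eef_pos: [0.3513, -0.3636, 0.1662]
tcp_rot: [0.971, 0.14, 0.191, -0.019]
contact_force: [1.3, 0.1, 0.2]
opening: 0.001
finger_force: 0.0
t 0.93 corner [-269.5 -236.1  170.3] phi 67.8 side 0.015 F [ 1.3 -0.2  0.2] open 0.00 q [-1.2  -0.1   2.15  0.44  1.08 -0.12]
[ 13.9 -22.5  12.2] [-0.17  2.28  0.44]
[ 13.2 -22.6  12.7] [-0.17  2.28  0.44]
[ 12.6 -22.8  13.1] [-0.17  2.28  0.44]
[ 11.9 -22.9  13.5] [-0.17  2.28  0.44]
[ 11.2 -23.   13.9] [-0.17  2.28  0.44]
[ 10.5 -23.1  14.3] [-0.17  2.28  0.44]
[  9.7 -23.3  14.6] [-0.17  2.28  0.44]
[  9.  -23.4  14.9] [-0.17  2.28  0.44]
[  8.2 -23.5  15.2] [-0.17  2.28  0.44]
[  7.4 -23.6  15.4] [-0.17  2.28  0.44]
```

```bash
python3 -m creep '[{"x":14,"y":-22.5,"z":12,"rx":-0.2,"ry":2.3,"rz":0.4,"grip":0},{"x":13,"y":-22.5,"z":12.5,"rx":-0.2,"ry":2.3,"rz":0.4,"grip":0},{"x":12.5,"y":-23,"z":13,"rx":-0.2,"ry":2.3,"rz":0.4,"grip":0},{"x":12,"y":-23,"z":13.5,"rx":-0.2,"ry":2.3,"rz":0.4,"grip":0},{"x":11,"y":-23,"z":14,"rx":-0.2,"ry":2.3,"rz":0.4,"grip":0},{"x":10.5,"y":-23,"z":14,"rx":-0.2,"ry":2.3,"rz":0.4,"grip":0},{"x":10,"y":-23,"z":14.5,"rx":-0.2,"ry":2.3,"rz":0.4,"grip":0},{"x":9,"y":-23.5,"z":15,"rx":-0.2,"ry":2.3,"rz":0.4,"grip":0},{"x":8,"y":-23.5,"z":15,"rx":-0.2,"ry":2.3,"rz":0.4,"grip":0},{"x":7.5,"y":-23.5,"z":15.5,"rx":-0.2,"ry":2.3,"rz":0.4,"grip":0}]' && python3 plan.py "-103,0,39,45,10"
```

```text
time: 1.77
eef_pos: [0.4822, -0.1157, 0.108]
tcp_rot: [0.92, 0.099, 0.377, -0.04]
contact_force: [0.6, -0.5, 0.1]
opening: 0.003
finger_force: 0.0
t 1.77 corner [-93.7 -20.4 115.7] phi 45.4 side 0.007 F [ 0.5 -0.7  0.1] open 0.00 q [-0.75 -0.2   2.48  1.12  0.7  -0.24]
[-6.  -2.1  4.8] [-0.04  0.04  0.05]
[-6.  -2.1  4.8] [-0.04  0.04  0.05]
[-6.  -2.1  4.8] [-0.04  0.04  0.05]
[-6.  -2.1  4.8] [-0.04  0.04  0.05]
[-6.  -2.1  4.8] [-0.04  0.04  0.05]
[-6.1 -2.1  4.8] [-0.04  0.04  0.05]
[-6.1 -2.1  4.8] [-0.04  0.04  0.05]
[-6.1 -2.1  4.8] [-0.04  0.04  0.05]
[-6.1 -2.   4.8] [-0.04  0.04  0.05]
[-6.1 -2.   4.8] [-0.04  0.04  0.05]
```

```bash
python3 plan.py "-106,0,60,57,10"
```

```text
t 1.77 corner [-93.7 -20.4 115.7] phi 45.4 side 0.007 F [ 0.5 -0.7  0.1] open 0.00 q [-0.75 -0.2   2.48  1.12  0.7  -0.24]
[-4.8 -2.1  2.9] [-0.04 -1.16  0.05]
[-4.7 -2.1  3. ] [-0.04 -1.16  0.05]
[-4.6 -2.1  3.1] [-0.04 -1.16  0.05]
[-4.6 -2.1  3.2] [-0.04 -1.16  0.05]
[-4.5 -2.1  3.3] [-0.04 -1.16  0.05]
[-4.4 -2.1  3.4] [-0.04 -1.16  0.05]
[-4.4 -2.1  3.4] [-0.04 -1.16  0.05]
[-4.3 -2.1  3.5] [-0.04 -1.16  0.05]
[-4.2 -2.   3.6] [-0.04 -1.16  0.05]
[-4.1 -2.   3.7] [-0.04 -1.16  0.05]
```

```bash
python3 -m creep '[{"x":-5,"y":-2,"z":3,"ry":-1.2,"grip":0},{"x":-5,"y":-2,"z":3,"ry":-1.2,"grip":0},{"x":-4.5,"y":-2,"z":3,"ry":-1.2,"grip":0},{"x":-4.5,"y":-2,"z":3,"ry":-1.2,"grip":0},{"x":-4.5,"y":-2,"z":3,"ry":-1.2,"grip":0},{"x":-4.5,"y":-2,"z":3.5,"ry":-1.2,"grip":0},{"x":-4.5,"y":-2,"z":3.5,"ry":-1.2,"grip":0},{"x":-4,"y":-2,"z":3.5,"ry":-1.2,"grip":0},{"x":-4,"y":-2,"z":3.5,"ry":-1.1,"grip":0},{"x":-4,"y":-2,"z":3.5,"ry":-1.1,"grip":0}]' && python3 plan.py "-106,0,39,55,5"
```

```text
$[0]: bad value
```

```bash
python3 -m creep '[{"x":-5,"y":-2,"z":3,"rx":0,"ry":-1.2,"rz":0,"grip":0},{"x":-5,"y":-2,"z":3,"rx":0,"ry":-1.2,"rz":0,"grip":0},{"x":-4.5,"y":-2,"z":3,"rx":0,"ry":-1.2,"rz":0,"grip":0},{"x":-4.5,"y":-2,"z":3,"rx":0,"ry":-1.2,"rz":0,"grip":0},{"x":-4.5,"y":-2,"z":3,"rx":0,"ry":-1.2,"rz":0,"grip":0},{"x":-4.5,"y":-2,"z":3.5,"rx":0,"ry":-1.2,"rz":0,"grip":0},{"x":-4.5,"y":-2,"z":3.5,"rx":0,"ry":-1.2,"rz":0,"grip":0},{"x":-4,"y":-2,"z":3.5,"rx":0,"ry":-1.2,"rz":0,"grip":0},{"x":-4,"y":-2,"z":3.5,"rx":0,"ry":-1.1,"rz":0,"grip":0},{"x":-4,"y":-2,"z":3.5,"rx":0,"ry":-1.1,"rz":0,"grip":0}]' && python3 plan.py "-104,0,39,57,10"
```

```text
time: 2.6
eef_pos: [0.4627, -0.1005, 0.0537]
tcp_rot: [0.955, 0.102, 0.278, -0.03]
contact_force: [-0.1, 0.0, -0.6]
opening: -0.006
finger_force: 0.0
t 2.60 corner [-108.3   -1.5   59.6] phi 57.5 side 0.006 F [-0.   0.1 -0.6] open -0.01 q [-0.66 -0.12  2.47  0.85  0.58  0.02]
[-0.7 -0.2  2. ] [-0.03  0.05  0.05]
[-0.7 -0.2  2. ] [-0.03  0.05  0.05]
[-0.7 -0.2  2. ] [-0.03  0.05  0.05]
[-0.7 -0.2  2. ] [-0.03  0.05  0.05]
[-0.7 -0.2  2. ] [-0.03  0.05  0.05]
[-0.8 -0.2  2. ] [-0.03  0.05  0.05]
[-0.8 -0.2  2. ] [-0.03  0.05  0.05]
[-0.8 -0.2  2. ] [-0.03  0.05  0.05]
[-0.8 -0.2  2. ] [-0.03  0.05  0.05]
[-0.8 -0.2  2. ] [-0.03  0.05  0.05]
```

```bash
python3 -m creep '[{"x":-0.5,"y":-0.3,"z":4.4,"rx":0,"ry":0,"rz":0,"grip":0},{"x":-0.5,"y":-0.3,"z":4.4,"rx":0,"ry":0,"rz":0,"grip":0},{"x":-0.5,"y":-0.3,"z":4.4,"rx":0,"ry":0,"rz":0,"grip":0},{"x":-0.5,"y":-0.3,"z":4.4,"rx":0,"ry":0,"rz":0,"grip":0},{"x":-0.5,"y":-0.3,"z":4.4,"rx":0,"ry":0,"rz":0,"grip":0},{"x":2.5,"y":0,"z":1.6,"rx":0,"ry":0,"rz":0,"grip":0},{"x":2.5,"y":0,"z":1.6,"rx":0,"ry":0,"rz":0,"grip":0},{"x":2.5,"y":0,"z":1.6,"rx":0,"ry":0,"rz":0,"grip":0},{"x":1.7,"y":0,"z":1.1,"rx":0,"ry":0,"rz":0,"grip":0},{"x":0,"y":0,"z":0,"rx":0,"ry":0,"rz":0,"grip":0}]' && python3 plan.py
```

```text
time: 3.43
eef_pos: [0.4835, -0.0935, 0.0343]
tcp_rot: [0.954, 0.103, 0.279, -0.031]
contact_force: [-0.1, -0.8, 0.2]
opening: 0.001
finger_force: 0.0
t 3.43 corner [-86.5   1.1  40.3] phi 57.4 side 0.007 F [-0.3 -0.7  0.2] open 0.00 q [-0.61 -0.02  2.43  0.94  0.51 -0.04]
```

Run:
```python
from plant import optics
import cv2
d=optics.read_camera("side")["color"]
cv2.imwrite("pics/side1.png",cv2.resize(d[175:335,225:425],(750,600),interpolation=cv2.INTER_CUBIC))
```

```text
(no output)
```

View pics/side1.png

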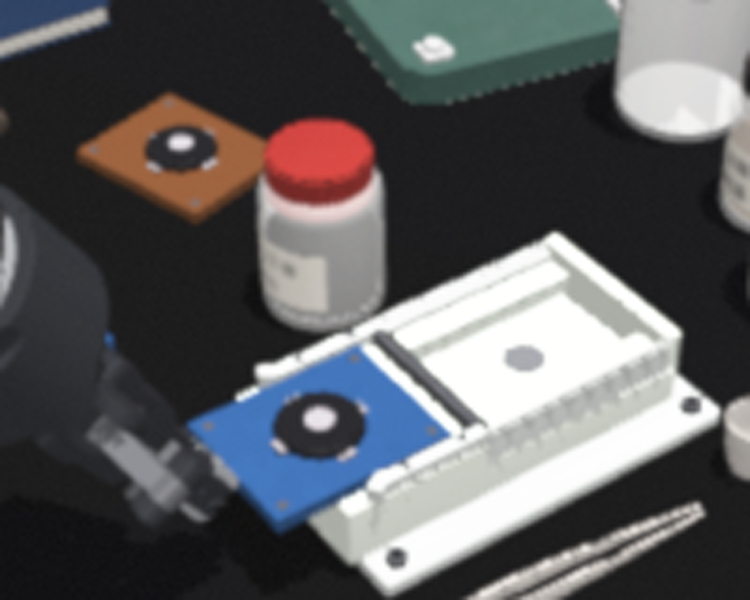

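The finger is at the middle of the near edge, about (225,490), and the plate is still a few mm short of the ridge. I continue the push.

```bash
python3 -m creep '[{"x":0.9,"y":0.2,"z":0.7,"rx":0,"ry":0,"rz":0,"grip":0},{"x":0.9,"y":0.2,"z":0.7,"rx":0,"ry":0,"rz":0,"grip":0},{"x":0.9,"y":0.2,"z":0.7,"rx":0,"ry":0,"rz":0,"grip":0},{"x":0.9,"y":0.2,"z":0.7,"rx":0,"ry":0,"rz":0,"grip":0},{"x":0.9,"y":0,"z":0.6,"rx":0,"ry":0,"rz":0,"grip":0},{"x":0.9,"y":0,"z":0.6,"rx":0,"ry":0,"rz":0,"grip":0},{"x":0,"y":0,"z":0,"rx":0,"ry":0,"rz":0,"grip":0},{"x":0,"y":0,"z":0,"rx":0,"ry":0,"rz":0,"grip":0},{"x":0,"y":0,"z":0,"rx":0,"ry":0,"rz":0,"grip":0},{"x":0,"y":0,"z":0,"rx":0,"ry":0,"rz":0,"grip":0}]' && python3 plan.py
```

```text
time: 4.32
eef_pos: [0.4897, -0.0928, 0.0335]
tcp_rot: [0.954, 0.103, 0.279, -0.031]
contact_force: [-0.3, 0.3, 0.3]
opening: 0.002
finger_force: 0.0
t 4.32 corner [-80.4   0.6  39.4] phi 57.4 side 0.008 F [-0.2  0.3  0.3] open 0.00 q [-0.6  -0.01  2.42  0.94  0.51 -0.03]
```

```bash
python3 -m creep '[{"x":0.7,"y":0,"z":0.4,"rx":0,"ry":0,"rz":0,"grip":0},{"x":0.7,"y":0,"z":0.4,"rx":0,"ry":0,"rz":0,"grip":0},{"x":0.7,"y":0,"z":0.4,"rx":0,"ry":0,"rz":0,"grip":0},{"x":0.7,"y":0,"z":0.4,"rx":0,"ry":0,"rz":0,"grip":0},{"x":0.7,"y":0,"z":0.4,"rx":0,"ry":0,"rz":0,"grip":0},{"x":0,"y":0,"z":0,"rx":0,"ry":0,"rz":0,"grip":0},{"x":0,"y":0,"z":0,"rx":0,"ry":0,"rz":0,"grip":0},{"x":0,"y":0,"z":0,"rx":0,"ry":0,"rz":0,"grip":0},{"x":0,"y":0,"z":0,"rx":0,"ry":0,"rz":0,"grip":0},{"x":0,"y":0,"z":0,"rx":0,"ry":0,"rz":0,"grip":0}]' && python3 plan.py
python3 - <<'E'
from plant import optics
import cv2
d=optics.read_camera("side")["color"]
cv2.imwrite("pics/side2.png",cv2.resize(d[225:325,265:385],(720,600),interpolation=cv2.INTER_CUBIC))
E
```

```text
time: 5.15
eef_pos: [0.4923, -0.0919, 0.0332]
tcp_rot: [0.954, 0.103, 0.278, -0.031]
contact_force: [-14.4, -3.0, 10.3]
opening: 0.001
finger_force: 7.4
t 5.15 corner [-77.6   0.9  39.1] phi 57.5 side 0.008 F [-14.7  -0.1  10.3] open 0.00 q [-0.59  0.    2.41  0.94  0.5  -0.02]
```

View pics/side2.png

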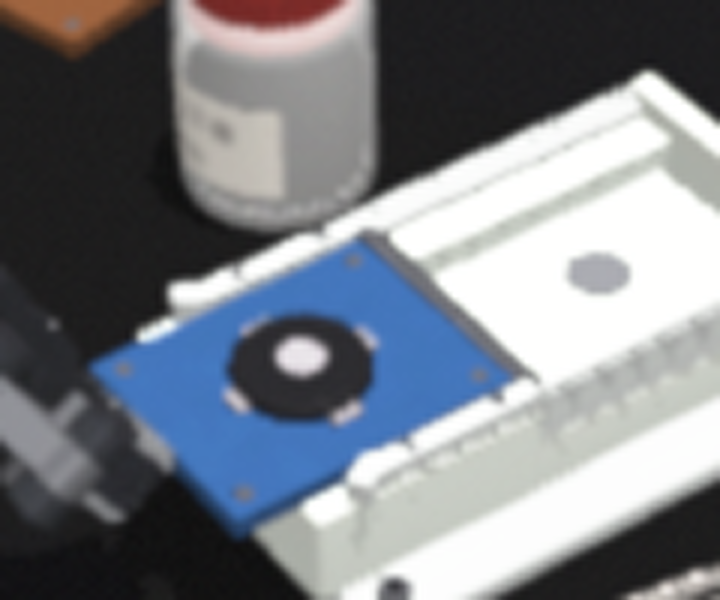

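The plate lies flush against the ridge along its whole width. Now I back off, drop below the edge and go under it.

```bash
python3 -m creep '[{"x":-3.5,"y":0,"z":-2.3,"rx":0,"ry":0,"rz":0,"grip":0},{"x":-3.5,"y":0,"z":-2.3,"rx":0,"ry":0,"rz":0,"grip":0},{"x":-1.9,"y":0.2,"z":3,"rx":0,"ry":0,"rz":0,"grip":0},{"x":-1.9,"y":0.2,"z":3,"rx":0,"ry":0,"rz":0,"grip":0},{"x":-1.9,"y":0.2,"z":3,"rx":0,"ry":0,"rz":0,"grip":0},{"x":-1.9,"y":0.2,"z":3,"rx":0,"ry":0,"rz":0,"grip":0},{"x":2.7,"y":0.2,"z":1.7,"rx":0,"ry":0,"rz":0,"grip":0},{"x":2.7,"y":0,"z":1.7,"rx":0,"ry":0,"rz":0,"grip":0},{"x":2.7,"y":0,"z":1.7,"rx":0,"ry":0,"rz":0,"grip":0},{"x":2.7,"y":0,"z":1.7,"rx":0,"ry":0,"rz":0,"grip":0}]'
cat > lift.py <<'E'
# corner waypoints (computed coordinates, +2.4 mm x calibration) for plate angle th, s mm from edge
import numpy as np,sys
phi=np.radians(57);s=float(sys.argv[1])
for th in map(float,sys.argv[2:]):
    t=np.radians(th);a=max(t,phi);E=np.array([-6*np.sin(t)-80*np.cos(t),36+80*np.sin(t)])
    print(th,(E+s*np.array([np.cos(a),-np.sin(a)])+[2.4,0]).round(1))
E
python3 plan.py; python3 lift.py 11 0 5 10 20 30 40 50 60 70 80 85 90
```

```text
time: 6.03
eef_pos: [0.4981, -0.0917, 0.0194]
tcp_rot: [0.954, 0.103, 0.279, -0.031]
contact_force: [-10.3, -0.2, 1.1]
opening: 0.001
finger_force: 4.2
t 6.03 corner [-71.9   0.   25.3] phi 57.4 side 0.009 F [-10.2   1.8   1.1] open 0.00 q [-0.58  0.05  2.4   0.99  0.48 -0.08]
0.0 [-71.6  26.8]
5.0 [-71.8  33.7]
10.0 [-71.4  40.7]
20.0 [-68.8  54.1]
30.0 [-63.9  66.8]
40.0 [-56.7  78.2]
50.0 [-47.6  88.1]
60.0 [-37.3  95.8]
70.0 [-26.8 100.8]
80.0 [-15.5 104. ]
85.0 [ -9.6 104.7]
90.0 [ -3.6 105. ]
```

```bash
python3 -m creep '[{"x":2.2,"y":0,"z":-3.4,"rx":0,"ry":0,"rz":0,"grip":0},{"x":2.2,"y":0,"z":-3.4,"rx":0,"ry":0,"rz":0,"grip":0},{"x":2.2,"y":0,"z":-3.4,"rx":0,"ry":0,"rz":0,"grip":0},{"x":2.2,"y":0,"z":-3.4,"rx":0,"ry":0,"rz":0,"grip":0},{"x":2.8,"y":0,"z":-3,"rx":0,"ry":0,"rz":0,"grip":0},{"x":2.8,"y":0,"z":-3,"rx":0,"ry":0,"rz":0,"grip":0},{"x":2.8,"y":0,"z":-3,"rx":0,"ry":0,"rz":0,"grip":0},{"x":3.3,"y":0,"z":-2.6,"rx":0,"ry":0,"rz":0,"grip":0},{"x":3.3,"y":0,"z":-2.6,"rx":0,"ry":0,"rz":0,"grip":0},{"x":3.3,"y":0,"z":-2.6,"rx":0,"ry":0,"rz":0,"grip":0}]' && python3 plan.py
python3 - <<'E'
from plant import optics
import cv2
d=optics.read_camera("side")["color"]
cv2.imwrite("pics/side3.png",cv2.resize(d[185:325,235:403],(720,600),interpolation=cv2.INTER_CUBIC))
E
```

```text
time: 6.87
eef_pos: [0.5048, -0.0908, 0.0606]
tcp_rot: [0.954, 0.103, 0.279, -0.031]
contact_force: [-1.4, 0.1, -0.7]
opening: -0.001
finger_force: 0.2
t 6.87 corner [-65.1  -0.5  66.5] phi 57.4 side 0.007 F [-1.3  0.4 -0.7] open -0.00 q [-0.57 -0.04  2.38  0.84  0.54  0.11]
```

View pics/side3.png

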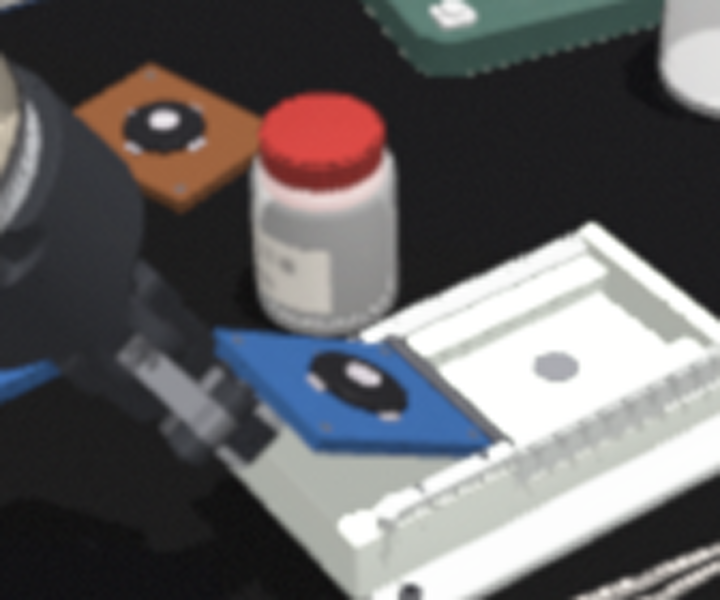

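The plate is tipped about 28°, its foot is still on the ridge, and the finger sits under the middle of the near edge at about (265,440). I continue along the arc.

```bash
python3 -m creep '[{"x":4.5,"y":0,"z":-1.8,"rx":0,"ry":0,"rz":0,"grip":0},{"x":4.5,"y":0,"z":-1.8,"rx":0,"ry":0,"rz":0,"grip":0},{"x":4.5,"y":0,"z":-1.8,"rx":0,"ry":0,"rz":0,"grip":0},{"x":4.3,"y":0,"z":-1.2,"rx":0,"ry":0,"rz":0,"grip":0},{"x":4.3,"y":0,"z":-1.2,"rx":0,"ry":0,"rz":0,"grip":0},{"x":4.3,"y":0,"z":-1.2,"rx":0,"ry":0,"rz":0,"grip":0},{"x":3.2,"y":0,"z":-0.2,"rx":0,"ry":0,"rz":0,"grip":0},{"x":3.2,"y":0,"z":-0.2,"rx":0,"ry":0,"rz":0,"grip":0},{"x":3.2,"y":0,"z":-0.2,"rx":0,"ry":0,"rz":0,"grip":0},{"x":3.2,"y":0,"z":-0.2,"rx":0,"ry":0,"rz":0,"grip":0}]' && python3 plan.py
python3 - <<'E'
from plant import optics
import cv2
d=optics.read_camera("side")["color"]
cv2.imwrite("pics/side4.png",cv2.resize(d[165:325,235:427],(720,600),interpolation=cv2.INTER_CUBIC))
E
```

```text
time: 7.75
eef_pos: [0.5318, -0.0847, 0.0894]
tcp_rot: [0.954, 0.103, 0.279, -0.031]
contact_force: [-0.2, 0.7, -0.3]
opening: -0.002
finger_force: 0.2
t 7.75 corner [-37.5   0.   95.3] phi 57.4 side 0.008 F [-0.   0.7 -0.3] open -0.00 q [-0.52 -0.05  2.32  0.75  0.56  0.25]
```

View pics/side4.png

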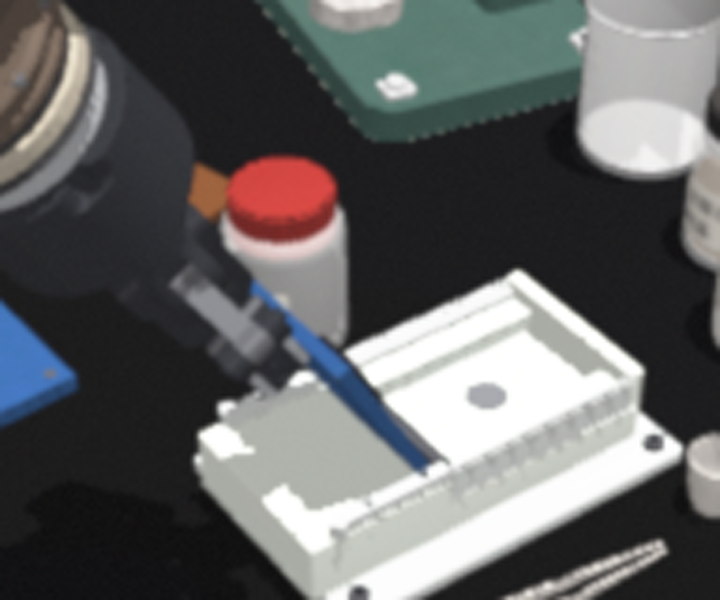

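The plate is at about 60°, square to the ridge, with the finger behind its upper edge. I continue to vertical.

```bash
python3 -m creep '[{"x":3.8,"y":0,"z":0.3,"rx":0,"ry":0,"rz":0,"grip":0},{"x":3.8,"y":0,"z":0.3,"rx":0,"ry":0,"rz":0,"grip":0},{"x":3.8,"y":0,"z":0.3,"rx":0,"ry":0,"rz":0,"grip":0},{"x":3.7,"y":0,"z":1.1,"rx":0,"ry":0,"rz":0,"grip":0},{"x":3.7,"y":0,"z":1.1,"rx":0,"ry":0,"rz":0,"grip":0},{"x":3.7,"y":0,"z":1.1,"rx":0,"ry":0,"rz":0,"grip":0},{"x":2.7,"y":0,"z":1.4,"rx":0,"ry":0,"rz":0,"grip":0},{"x":2.7,"y":0,"z":1.4,"rx":0,"ry":0,"rz":0,"grip":0},{"x":2.5,"y":0,"z":1.6,"rx":0,"ry":0,"rz":0,"grip":0},{"x":0,"y":0,"z":0,"rx":0,"ry":0,"rz":0,"grip":0}]' && python3 plan.py
python3 - <<'E'
from plant import optics
import cv2
d=optics.read_camera("side")["color"]
cv2.imwrite("pics/side5.png",cv2.resize(d[165:325,235:427],(720,600),interpolation=cv2.INTER_CUBIC))
E
```

```text
time: 8.63
eef_pos: [0.5616, -0.0783, 0.0986]
tcp_rot: [0.954, 0.103, 0.279, -0.031]
contact_force: [0.1, -0.4, 0.4]
opening: 0.004
finger_force: 0.0
t 8.63 corner [ -7.    0.3 104.5] phi 57.4 side 0.008 F [ 0.1 -0.5  0.4] open 0.00 q [-0.47 -0.    2.25  0.71  0.55  0.33]
```

View pics/side5.png

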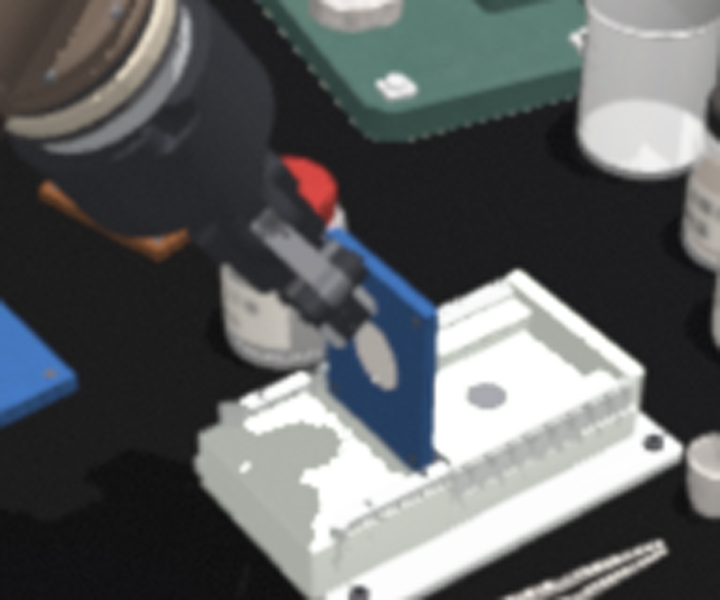

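The plate stands upright on the ridge with the pellet facing the robot, and the finger is above the pellet at about (360,310). I push it past balance.

```bash
python3 -m creep '[{"x":1.8,"y":0,"z":0.9,"rx":0,"ry":0,"rz":0,"grip":0},{"x":1.8,"y":0,"z":0.9,"rx":0,"ry":0,"rz":0,"grip":0},{"x":1.8,"y":0,"z":0.9,"rx":0,"ry":0,"rz":0,"grip":0},{"x":1.8,"y":0,"z":0.9,"rx":0,"ry":0,"rz":0,"grip":0},{"x":1.8,"y":0,"z":0.9,"rx":0,"ry":0,"rz":0,"grip":0},{"x":1.8,"y":0,"z":0.9,"rx":0,"ry":0,"rz":0,"grip":0},{"x":1.8,"y":0,"z":0.9,"rx":0,"ry":0,"rz":0,"grip":0},{"x":0,"y":0,"z":0,"rx":0,"ry":0,"rz":0,"grip":0},{"x":0,"y":0,"z":0,"rx":0,"ry":0,"rz":0,"grip":0},{"x":0,"y":0,"z":0,"rx":0,"ry":0,"rz":0,"grip":0}]' && python3 plan.py
cat > blob.py <<'E'
# blue-plate outline in both cameras + fit of plate (block mm: foot-end x,y, height, pitch) is done by eye of these corners
from plant import optics
import cv2,numpy as np,sys
for n,(u0,v0,u1,v1) in {"scene":(280,185,405,275),"side":(265,190,415,325)}.items():
    d=optics.read_camera(n);c=d["color"];cv2.imwrite(f"pics/{n}_{sys.argv[1]}.png",c)
    h=cv2.cvtColor(c,cv2.COLOR_BGR2HSV);m=cv2.inRange(h,(100,130,40),(120,255,255));m[:v0]=0;m[v1:]=0;m[:,:u0]=0;m[:,u1:]=0
    k=max(cv2.findContours(m,cv2.RETR_EXTERNAL,cv2.CHAIN_APPROX_NONE)[0],key=cv2.contourArea)
    print(n,cv2.contourArea(k),cv2.approxPolyDP(cv2.convexHull(k),2.5,True)[:,0].tolist())
E
cat > pred.py <<'E'
# predicted pixels of the seated plate's top corners and of the plate propped on the ridge
import numpy as np
from fit import proj,W
b=[.57755,-.07525,np.radians(11.6)]
for n in("scene","side"):
    print(n,"seated",[proj(n,W(b,(x,y,.042))).round().astype(int).tolist() for x in(.0115,.0915) for y in(-.032,.032)])
    print(n,"propped",[proj(n,W(b,(x,y,z))).round().astype(int).tolist() for x,z in((-.006,.05),(.0735,.042)) for y in(-.032,.032)])
E
python3 blob.py a; python3 pred.py
```

```text
time: 9.52
eef_pos: [0.5748, -0.0754, 0.0999]
tcp_rot: [0.954, 0.103, 0.279, -0.031]
contact_force: [-0.5, -0.1, 0.1]
opening: -0.003
finger_force: 0.0
t 9.52 corner [  6.5   0.5 105.8] phi 57.4 side 0.008 F [-0.5 -0.   0.1] open -0.00 q [-0.45  0.02  2.22  0.7   0.54  0.36]
scene 909.5 [[308, 227], [321, 208], [355, 213], [346, 236]]
side 1323.0 [[385, 271], [344, 287], [321, 263], [358, 250]]
scene seated [[345, 213], [334, 236], [307, 203], [294, 225]]
scene propped [[354, 213], [343, 236], [315, 205], [303, 228]]
side seated [[356, 286], [330, 262], [398, 265], [371, 243]]
side propped [[346, 286], [321, 263], [389, 269], [362, 248]]
```

The plate has flipped. The measured corners match the "propped on the ridge" prediction, with its foot end about 7 mm before the ridge. I retreat, steepen the tool and push the foot end forward.

```bash
python3 plan.py "-28,0,80,75,6; -24,0,48,75,4"
```

```text
t 9.62 corner [  6.4   0.5 105.8] phi 57.4 side 0.008 F [ 0.5  1.1 -0. ] open 0.00 q [-0.45  0.02  2.22  0.7   0.54  0.36]
[-7.1  0.  -0. ] [-0.06 -2.94  0.1 ]
[-7.1  0.   0.3] [-0.06 -2.94  0.1 ]
[-7.   0.   0.7] [-0.06 -2.94  0.1 ]
[-7.   0.   1.1] [-0.06 -2.94  0.1 ]
[-6.9  0.   1.4] [-0.06 -2.94  0.1 ]
[-6.8  0.1  1.8] [-0.06 -2.94  0.1 ]

[-1.1  0.   8. ] [0. 0. 0.]
[-1.1  0.   8. ] [ 0. -0.  0.]
[-1.1 -0.   8. ] [0. 0. 0.]
[-1.1  0.   8. ] [ 0. -0.  0.]
```

```bash
python3 -m creep '[{"x":-7,"y":0,"z":0,"rx":0,"ry":-2.9,"rz":0.1,"grip":0},{"x":-7,"y":0,"z":0.3,"rx":0,"ry":-2.9,"rz":0.1,"grip":0},{"x":-7,"y":0,"z":0.7,"rx":0,"ry":-2.9,"rz":0.1,"grip":0},{"x":-7,"y":0,"z":1,"rx":0,"ry":-3,"rz":0.1,"grip":0},{"x":-7,"y":0,"z":1.4,"rx":0,"ry":-3,"rz":0.1,"grip":0},{"x":-7,"y":0,"z":1.8,"rx":0,"ry":-3,"rz":0.1,"grip":0},{"x":-1.1,"y":0,"z":8,"rx":0,"ry":0,"rz":0,"grip":0},{"x":-1.1,"y":0,"z":8,"rx":0,"ry":0,"rz":0,"grip":0},{"x":-1.1,"y":0,"z":8,"rx":0,"ry":0,"rz":0,"grip":0},{"x":-1.1,"y":0,"z":6,"rx":0,"ry":0,"rz":0,"grip":0}]' && python3 plan.py "-9,0,47.5,75,4; 7,0,47.5,75,6"; python3 blob.py b
```

```text
time: 10.45
eef_pos: [0.5423, -0.0816, 0.0454]
tcp_rot: [0.986, 0.101, 0.128, -0.017]
contact_force: [0.3, 0.7, 0.2]
opening: 0.001
finger_force: 0.0
t 10.45 corner [-25.2   0.9  48.2] phi 75.1 side 0.007 F [0.5 0.6 0.2] open 0.00 q [-0.41  0.14  2.15  0.25  0.66  0.78]
[3.9 0.2 1.2] [-0.1   0.03  0.01]
[3.9 0.2 1.2] [-0.1   0.03  0.01]
[3.9 0.2 1.2] [-0.1   0.03  0.01]
[3.9 0.2 1.2] [-0.1   0.03  0.01]

[2.6 0.  0.7] [0. 0. 0.]
[ 2.6 -0.   0.7] [0. 0. 0.]
[ 2.6 -0.   0.7] [0. 0. 0.]
[2.6 0.  0.7] [ 0. -0.  0.]
[2.6 0.  0.7] [0. 0. 0.]
[ 2.6 -0.   0.7] [-0. -0. -0.]

scene 912.0 [[316, 211], [327, 208], [353, 212], [355, 216], [347, 234], [338, 236], [308, 229]]
side 1225.5 [[385, 270], [349, 287], [344, 287], [328, 272], [335, 258], [358, 250]]
```

```bash
python3 -m creep '[{"x":3.9,"y":0.2,"z":1.1,"rx":0,"ry":0,"rz":0,"grip":0},{"x":3.9,"y":0.2,"z":1.1,"rx":0,"ry":0,"rz":0,"grip":0},{"x":3.9,"y":0.2,"z":1.1,"rx":0,"ry":0,"rz":0,"grip":0},{"x":3.9,"y":0.2,"z":1.1,"rx":0,"ry":0,"rz":0,"grip":0},{"x":2.6,"y":0,"z":0.7,"rx":0,"ry":0,"rz":0,"grip":0},{"x":2.6,"y":0,"z":0.7,"rx":0,"ry":0,"rz":0,"grip":0},{"x":2.6,"y":0,"z":0.7,"rx":0,"ry":0,"rz":0,"grip":0},{"x":2.6,"y":0,"z":0.7,"rx":0,"ry":0,"rz":0,"grip":0},{"x":2.6,"y":0,"z":0.7,"rx":0,"ry":0,"rz":0,"grip":0},{"x":2.6,"y":0,"z":0.7,"rx":0,"ry":0,"rz":0,"grip":0}]' && python3 plan.py "-8,0,85,47,10"; python3 blob.py c
```

```text
time: 11.38
eef_pos: [0.5751, -0.0761, 0.0468]
tcp_rot: [0.986, 0.101, 0.129, -0.016]
contact_force: [0.7, -0.5, 0.1]
opening: 0.001
finger_force: 0.0
t 11.38 corner [ 8.1 -0.3 49.6] phi 75.1 side 0.006 F [ 0.6 -0.6  0.1] open 0.00 q [-0.37  0.2   2.08  0.24  0.66  0.82]
[-0.6 -0.1 -3.3] [-0.04  2.81 -0.  ]
[-0.4 -0.1 -3.3] [-0.04  2.81 -0.  ]
[-0.2 -0.  -3.3] [-0.04  2.81 -0.  ]
[-0.1 -0.  -3.3] [-0.04  2.81 -0.  ]
[ 0.1 -0.  -3.3] [-0.04  2.81 -0.  ]
[ 0.3 -0.  -3.3] [-0.04  2.81 -0.  ]
[ 0.5 -0.  -3.3] [-0.04  2.81 -0.  ]
[ 0.7 -0.  -3.3] [-0.04  2.81 -0.  ]
[ 0.9 -0.  -3.2] [-0.04  2.81 -0.  ]
[ 1.1 -0.  -3.2] [-0.04  2.81 -0.  ]

scene 871.0 [[309, 209], [316, 206], [344, 212], [338, 236], [301, 227]]
side 812.0 [[392, 265], [392, 268], [353, 285], [342, 276], [343, 264], [364, 247], [369, 247]]
```

```bash
python3 plan.py "2,0,79,47,10" | tail -11
```

```text
[ 0.1 -0.1 -2.4] [-0.03  2.8  -0.  ]
[ 0.3 -0.1 -2.4] [-0.03  2.8  -0.  ]
[ 0.4 -0.1 -2.4] [-0.03  2.8  -0.  ]
[ 0.6 -0.1 -2.4] [-0.03  2.8  -0.  ]
[ 0.7 -0.1 -2.4] [-0.03  2.8  -0.  ]
[ 0.9 -0.1 -2.3] [-0.03  2.8  -0.  ]
[ 1.  -0.1 -2.3] [-0.03  2.8  -0.  ]
[ 1.1 -0.1 -2.2] [-0.03  2.8  -0.  ]
[ 1.3 -0.1 -2.2] [-0.03  2.8  -0.  ]
[ 1.4 -0.1 -2.1] [-0.03  2.8  -0.  ]
```

```bash
python3 -m creep '[{"x":-0.5,"y":0,"z":-4,"rx":0,"ry":0,"rz":0,"grip":0},{"x":0.3,"y":0,"z":-2.4,"rx":0,"ry":3.1,"rz":0,"grip":0},{"x":0.4,"y":0,"z":-2.4,"rx":0,"ry":3.1,"rz":0,"grip":0},{"x":0.6,"y":0,"z":-2.4,"rx":0,"ry":3.1,"rz":0,"grip":0},{"x":0.7,"y":0,"z":-2.4,"rx":0,"ry":3.1,"rz":0,"grip":0},{"x":0.9,"y":0,"z":-2.3,"rx":0,"ry":3.1,"rz":0,"grip":0},{"x":1,"y":0,"z":-2.3,"rx":0,"ry":3.1,"rz":0,"grip":0},{"x":1.1,"y":0,"z":-2.2,"rx":0,"ry":3.1,"rz":0,"grip":0},{"x":1.3,"y":0,"z":-2.2,"rx":0,"ry":3.1,"rz":0,"grip":0},{"x":1.4,"y":0,"z":-2.1,"rx":0,"ry":3.1,"rz":0,"grip":0}]' && python3 plan.py "18,0,62,47,6"; python3 blob.py d
```

```text
time: 12.32
eef_pos: [0.5709, -0.0775, 0.0736]
tcp_rot: [0.926, 0.094, 0.365, -0.039]
contact_force: [-0.1, 0.9, 0.7]
opening: -0.0
finger_force: 0.0
t 12.32 corner [ 1.1 -0.9 81.1] phi 47.0 side 0.004 F [0.  0.9 0.7] open -0.00 q [-0.51  0.06  2.32  1.27  0.49 -0.23]
[-0.1 -0.1  4.3] [-0.04 -0.01 -0.01]
[-0.1 -0.1  4.3] [-0.04 -0.01 -0.01]
[-0.1 -0.1  4.3] [-0.04 -0.01 -0.01]
[-0.1 -0.1  4.3] [-0.04 -0.01 -0.01]
[-0.1 -0.1  4.3] [-0.04 -0.01 -0.01]
[-0.1 -0.1  4.3] [-0.04 -0.01 -0.01]

scene 908.5 [[308, 210], [317, 206], [344, 212], [347, 217], [339, 235], [301, 227]]
side 1279.5 [[392, 265], [392, 268], [353, 285], [334, 268], [340, 256], [363, 247], [369, 247]]
```

```bash
python3 -m creep '[{"x":0,"y":-0.1,"z":4.3,"rx":0,"ry":0,"rz":0,"grip":0},{"x":0,"y":-0.1,"z":4.3,"rx":0,"ry":0,"rz":0,"grip":0},{"x":0,"y":-0.1,"z":4.3,"rx":0,"ry":0,"rz":0,"grip":0},{"x":0,"y":-0.1,"z":4.3,"rx":0,"ry":0,"rz":0,"grip":0},{"x":0,"y":0,"z":4.3,"rx":0,"ry":0,"rz":0,"grip":0},{"x":0,"y":0,"z":4.3,"rx":0,"ry":0,"rz":0,"grip":0},{"x":0,"y":0,"z":1.3,"rx":0,"ry":0,"rz":0,"grip":0},{"x":0,"y":0,"z":1.3,"rx":0,"ry":0,"rz":0,"grip":0},{"x":0,"y":0,"z":1.3,"rx":0,"ry":0,"rz":0,"grip":0},{"x":0,"y":0,"z":1.3,"rx":0,"ry":0,"rz":0,"grip":0}]' && python3 plan.py; python3 blob.py e
```

```text
time: 13.25
eef_pos: [0.5914, -0.0724, 0.05]
tcp_rot: [0.926, 0.094, 0.363, -0.04]
contact_force: [0.3, 0.1, 0.4]
opening: 0.0
finger_force: 0.2
t 13.25 corner [22.2  0.  57.5] phi 47.2 side 0.006 F [0.3 0.1 0.4] open 0.00 q [-0.48  0.15  2.27  1.37  0.46 -0.32]
scene 835.5 [[309, 206], [339, 212], [341, 227], [336, 236], [299, 227]]
side 886.5 [[395, 265], [354, 286], [344, 277], [343, 257], [370, 245]]
```

```bash
python3 -m creep '[{"x":0.2,"y":0,"z":0.8,"rx":0,"ry":0,"rz":0,"grip":0},{"x":0.2,"y":0,"z":0.8,"rx":0,"ry":0,"rz":0,"grip":0},{"x":0.2,"y":0,"z":0.8,"rx":0,"ry":0,"rz":0,"grip":0},{"x":0.2,"y":0,"z":0.8,"rx":0,"ry":0,"rz":0,"grip":0},{"x":0.2,"y":0,"z":0.8,"rx":0,"ry":0,"rz":0,"grip":0},{"x":0,"y":0,"z":0,"rx":0,"ry":0,"rz":0,"grip":0},{"x":0,"y":0,"z":0,"rx":0,"ry":0,"rz":0,"grip":0},{"x":0,"y":0,"z":0,"rx":0,"ry":0,"rz":0,"grip":0},{"x":0,"y":0,"z":0,"rx":0,"ry":0,"rz":0,"grip":0},{"x":0,"y":0,"z":0,"rx":0,"ry":0,"rz":0,"grip":0}]' && python3 plan.py; python3 blob.py f
```

```text
time: 14.18
eef_pos: [0.5947, -0.0717, 0.0478]
tcp_rot: [0.926, 0.094, 0.363, -0.04]
contact_force: [0.1, -0.3, -0.1]
opening: 0.001
finger_force: 0.0
t 14.18 corner [25.5  0.1 55.3] phi 47.2 side 0.006 F [ 0.  -0.3 -0.1] open 0.00 q [-0.48  0.16  2.27  1.38  0.45 -0.33]
scene 818.5 [[306, 208], [312, 205], [338, 212], [336, 236], [299, 227], [298, 222]]
side 904.5 [[396, 264], [355, 286], [345, 277], [345, 256], [372, 245]]
```

```bash
python3 -m creep '[{"x":0.4,"y":0,"z":0.5,"rx":0,"ry":0,"rz":0,"grip":0},{"x":0.4,"y":0,"z":0.5,"rx":0,"ry":0,"rz":0,"grip":0},{"x":0.4,"y":0,"z":0.5,"rx":0,"ry":0,"rz":0,"grip":0},{"x":0.4,"y":0,"z":0.5,"rx":0,"ry":0,"rz":0,"grip":0},{"x":0.4,"y":0,"z":0.5,"rx":0,"ry":0,"rz":0,"grip":0},{"x":0,"y":0,"z":0,"rx":0,"ry":0,"rz":0,"grip":0},{"x":0,"y":0,"z":0,"rx":0,"ry":0,"rz":0,"grip":0},{"x":0,"y":0,"z":0,"rx":0,"ry":0,"rz":0,"grip":0},{"x":0,"y":0,"z":0,"rx":0,"ry":0,"rz":0,"grip":0},{"x":0,"y":0,"z":0,"rx":0,"ry":0,"rz":0,"grip":0}]' && python3 plan.py; python3 blob.py g
```

```text
time: 15.12
eef_pos: [0.598, -0.0711, 0.0475]
tcp_rot: [0.926, 0.094, 0.363, -0.04]
contact_force: [-0.1, 0.4, 1.5]
opening: 0.0
finger_force: 0.5
t 15.12 corner [28.9 -0.  55. ] phi 47.2 side 0.006 F [-0.   0.4  1.5] open 0.00 q [-0.47  0.17  2.26  1.39  0.45 -0.32]
scene 794.0 [[308, 206], [336, 212], [340, 227], [335, 237], [297, 226]]
side 878.0 [[396, 264], [355, 286], [344, 276], [346, 256], [367, 246], [374, 246]]
```

```bash
python3 -m creep '[{"x":0.4,"y":0,"z":0.5,"rx":0,"ry":0,"rz":0,"grip":0},{"x":0.4,"y":0,"z":0.5,"rx":0,"ry":0,"rz":0,"grip":0},{"x":0.4,"y":0,"z":0.5,"rx":0,"ry":0,"rz":0,"grip":0},{"x":0.4,"y":0,"z":0.5,"rx":0,"ry":0,"rz":0,"grip":0},{"x":0,"y":0,"z":0,"rx":0,"ry":0,"rz":0,"grip":0},{"x":0,"y":0,"z":0,"rx":0,"ry":0,"rz":0,"grip":0},{"x":0,"y":0,"z":0,"rx":0,"ry":0,"rz":0,"grip":0},{"x":0,"y":0,"z":0,"rx":0,"ry":0,"rz":0,"grip":0},{"x":0,"y":0,"z":0,"rx":0,"ry":0,"rz":0,"grip":0},{"x":0,"y":0,"z":0,"rx":0,"ry":0,"rz":0,"grip":0}]' && python3 plan.py; python3 blob.py h
```

```text
time: 16.05
eef_pos: [0.6005, -0.0707, 0.0474]
tcp_rot: [0.926, 0.094, 0.363, -0.04]
contact_force: [-4.2, -0.3, 5.3]
opening: 0.001
finger_force: 2.7
t 16.05 corner [31.4 -0.2 54.9] phi 47.1 side 0.005 F [-4.1  0.6  5.3] open 0.00 q [-0.47  0.17  2.25  1.39  0.45 -0.32]
scene 791.5 [[307, 204], [335, 211], [337, 230], [333, 236], [296, 226]]
side 867.0 [[397, 263], [358, 285], [347, 276], [348, 255], [369, 245], [374, 245]]
```

The force has risen as it would against the end stop. I retract along the tool and take the last look.

```bash
python3 -m creep '[{"x":-1,"y":0,"z":-1.5,"rx":0,"ry":0,"rz":0,"grip":0},{"x":0,"y":0,"z":-4,"rx":0,"ry":0,"rz":0,"grip":0},{"x":0,"y":0,"z":-8,"rx":0,"ry":0,"rz":0,"grip":0},{"x":0,"y":0,"z":-10,"rx":0,"ry":0,"rz":0,"grip":0},{"x":0,"y":0,"z":-10,"rx":0,"ry":0,"rz":0,"grip":0},{"x":0,"y":0,"z":-10,"rx":0,"ry":0,"rz":0,"grip":0},{"x":0,"y":0,"z":-10,"rx":0,"ry":0,"rz":0,"grip":0},{"x":0,"y":0,"z":-10,"rx":0,"ry":0,"rz":0,"grip":0},{"x":0,"y":0,"z":-8,"rx":0,"ry":0,"rz":0,"grip":0},{"x":0,"y":0,"z":0,"rx":0,"ry":0,"rz":0,"grip":0}]' && python3 plan.py; python3 blob.py i; python3 pred.py|grep seated
python3 - <<'E'
import cv2,numpy as np
a=cv2.imread("pics/scene_i.png")[185:275,275:405];b=cv2.imread("pics/side_i.png")[220:310,290:420]
cv2.imwrite("pics/last.png",cv2.resize(np.vstack([a,b]),(433,600),interpolation=cv2.INTER_CUBIC))
E
```

```text
time: 16.98
eef_pos: [0.5514, -0.081, 0.0993]
tcp_rot: [0.926, 0.094, 0.363, -0.039]
contact_force: [0.2, 0.0, 0.3]
opening: -0.004
finger_force: 0.0
t 16.98 corner [-18.7  -0.4 106.7] phi 47.2 side 0.005 F [ 0.2 -0.   0.3] open -0.00 q [-0.55 -0.04  2.35  1.15  0.54 -0.12]
scene 926.0 [[306, 206], [344, 214], [333, 236], [296, 226]]
side 1383.0 [[397, 265], [357, 285], [333, 262], [374, 245]]
scene seated [[345, 213], [334, 236], [307, 203], [294, 225]]
side seated [[356, 286], [330, 262], [398, 265], [371, 243]]
```

View pics/last.png

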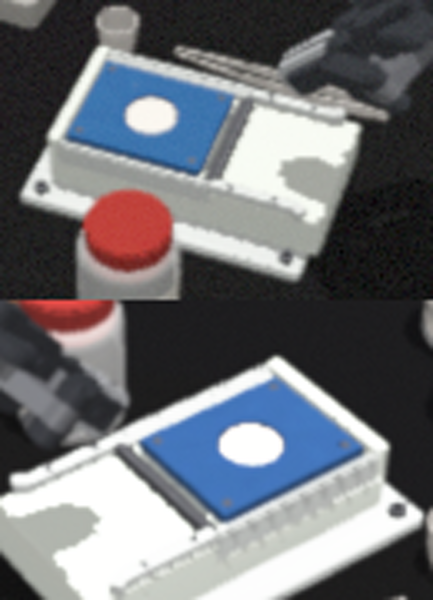

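The plate lies flat in the cradle with the white pellet up, at (150,115) in the scene half and (252,443) in the side half. All its corners are within 1–3 px of the seated prediction, the finger is clear, and the jar, tweezers and crucible are undisturbed.

```bash
python3 -c "
from plant import sign_off
print(sign_off())"
```

```text
the job is handed in; nothing more can be done
None
```

The blue sample plate was pushed against the ridge, flipped over it and pushed home in the cradle, flat with the pellet up. In the last pictures the jar, tweezers and crucible looked undisturbed. I handed the job in at about 17 s on the robot clock; no verdict was returned.

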